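# Gauge two microscope adapter sleeves and sort them by fit

### The job

Two adapter sleeves that look alike stand on the white stand, and one of them, nobody knows which, is too tight inside. Try each in turn on the gauge pin: slide it down as far as it will go and let it rest there for a second; then stand it upright in the shallow tray if it went fully home, or upright in the deep box if it stopped part-way, putting the first away before you try the second. Leave the eyepiece, the oil bottle and the slide box where they are.

Things in the scene. Friction and masses are not known exactly. Their poses are not given: they have to be found in the camera images.
- stand: white flat plastic stand for the two sleeves, 90 (x) x 200 (y) mm, 12 mm high, fixed; origin at the centre of its underside. One sleeve stands 50 mm to its +y, the other 50 mm to its -y.
- sleeve_a: loose aluminium tube standing on the stand, 46 mm outside diameter, 80 mm tall, 0.15 to 0.28 kg, 31 mm bore at both ends; origin at the centre of its foot, z along the tube, up. sleeve_a and sleeve_b are alike from outside; in one of them (a or b, by chance each time) a liner inside narrows the bore to 24 mm from 24 to 55 mm above its foot. Liners have about 1 mm of play.
- sleeve_b: the other sleeve, the same from outside as sleeve_a, same sizes and origin. Exactly one of the two goes fully down the gauge pin. Held a little off-centre, a sleeve that fits can bind part-way by friction: lift a few mm, shift about 1 mm and press again before calling it tight.
- gauge: fixed steel plug gauge: a dark round base 100 mm across, 20 mm high, with an upright 29 mm diameter pin in its centre; origin at the centre of the base's underside, on the pin's axis. A sleeve that fits slides down till its foot rests on the base, 20 mm above the bench (fully home); the tight sleeve enters and stops with its foot about 58 mm above the bench.
- gauge_tip (a point): centre of the pin's flat top, 85 mm above the bench. The flat is 20 mm across and the pin widens from it to 29 mm over 5 mm. A sleeve that is off-centre catches its rim on the tip, its foot 79 mm or more above the bench: that is no result yet, feel for the pin again.
- tray: shallow white open tray for sleeves that fit, 120 x 120 mm, rim 16 mm high, walls and floor 5 mm thick, fixed; origin at the centre of its underside. It and the deep box may change places.
- bin: deep white open box for sleeves that are too tight, 120 x 120 mm, rim 40 mm high, walls and floor 5 mm thick, fixed; origin at the centre of its underside.
- eyepiece: bystander: loose bright steel microscope eyepiece standing on end, 42 mm across, 65 mm tall; origin at the centre of its underside.
- oil: bystander: loose small amber oil bottle, 32 mm across, 70 mm tall; origin at the centre of its underside.
- slidebox: bystander: loose grey slide box lying flat, 85 x 150 mm, 30 mm high; origin at the centre of its underside.
Not all that is in view belongs to the job. Leave any brown or turquoise look-alike of the tray alone. What is shaped like the sleeve_a but pink or turquoise is not meant.

How it is judged:
On the way, in this order (a step that is already met when the one before it is completed fails the run):
1. a sleeve rests or is lightly pressed on the gauge, upright, either fully home (foot within 4 mm of the base) or stopped part-way down the pin (foot 51 to 63 mm above the bench) (((horizontal distance between sleeve_a and gauge below 0.006 m and angle between sleeve_a's own z axis and vertical below 0.12 rad and contact force between gauge and anything else above 0.5 N and z of sleeve_a in the frame of gauge below 0.024 m) or (horizontal distance between sleeve_b and gauge below 0.006 m and angle between sleeve_b's own z axis and vertical below 0.12 rad and contact force between gauge and anything else above 0.5 N and z of sleeve_b in the frame of gauge below 0.024 m) or (horizontal distance between sleeve_a and gauge below 0.006 m and angle between sleeve_a's own z axis and vertical below 0.12 rad and contact force between gauge and anything else above 0.5 N and z of sleeve_a in the frame of gauge between 0.051 and 0.063 m) or (horizontal distance between sleeve_b and gauge below 0.006 m and angle between sleeve_b's own z axis and vertical below 0.12 rad and contact force between gauge and anything else above 0.5 N and z of sleeve_b in the frame of gauge between 0.051 and 0.063 m))), for 0.6 s.
2. the other sleeve is on the gauge in the same way and the first stands in its place: if this one is home, the first is in the deep box; if this one is stopped, the first is in the shallow tray ((((horizontal distance between sleeve_a and gauge below 0.006 m and angle between sleeve_a's own z axis and vertical below 0.12 rad and contact force between gauge and anything else above 0.5 N and z of sleeve_a in the frame of gauge below 0.024 m) and (x of sleeve_b in the frame of bin between -0.034 and 0.034 m and y of sleeve_b in the frame of bin between -0.034 and 0.034 m and z of sleeve_b in the frame of bin between -0.001 and 0.009 m and angle between sleeve_b's own z axis and vertical below 0.1 rad)) or ((horizontal distance between sleeve_b and gauge below 0.006 m and angle between sleeve_b's own z axis and vertical below 0.12 rad and contact force between gauge and anything else above 0.5 N and z of sleeve_b in the frame of gauge below 0.024 m) and (x of sleeve_a in the frame of bin between -0.034 and 0.034 m and y of sleeve_a in the frame of bin between -0.034 and 0.034 m and z of sleeve_a in the frame of bin between -0.001 and 0.009 m and angle between sleeve_a's own z axis and vertical below 0.1 rad)) or ((horizontal distance between sleeve_a and gauge below 0.006 m and angle between sleeve_a's own z axis and vertical below 0.12 rad and contact force between gauge and anything else above 0.5 N and z of sleeve_a in the frame of gauge between 0.051 and 0.063 m) and (x of sleeve_b in the frame of tray between -0.034 and 0.034 m and y of sleeve_b in the frame of tray between -0.034 and 0.034 m and z of sleeve_b in the frame of tray between -0.001 and 0.009 m and angle between sleeve_b's own z axis and vertical below 0.1 rad)) or ((horizontal distance between sleeve_b and gauge below 0.006 m and angle between sleeve_b's own z axis and vertical below 0.12 rad and contact force between gauge and anything else above 0.5 N and z of sleeve_b in the frame of gauge between 0.051 and 0.063 m) and (x of sleeve_a in the frame of tray between -0.034 and 0.034 m and y of sleeve_a in the frame of tray between -0.034 and 0.034 m and z of sleeve_a in the frame of tray between -0.001 and 0.009 m and angle between sleeve_a's own z axis and vertical below 0.1 rad)))), for 0.6 s.
At the end, for the whole second after the job is handed in: The sleeve that fits stands upright (within 0.1 rad) on the floor of the shallow tray and the tight sleeve stands upright on the floor of the deep box, each wholly inside the walls ((((x of sleeve_a in the frame of tray between -0.034 and 0.034 m and y of sleeve_a in the frame of tray between -0.034 and 0.034 m and z of sleeve_a in the frame of tray between -0.001 and 0.009 m and angle between sleeve_a's own z axis and vertical below 0.1 rad) and (x of sleeve_b in the frame of bin between -0.034 and 0.034 m and y of sleeve_b in the frame of bin between -0.034 and 0.034 m and z of sleeve_b in the frame of bin between -0.001 and 0.009 m and angle between sleeve_b's own z axis and vertical below 0.1 rad)) or ((x of sleeve_b in the frame of tray between -0.034 and 0.034 m and y of sleeve_b in the frame of tray between -0.034 and 0.034 m and z of sleeve_b in the frame of tray between -0.001 and 0.009 m and angle between sleeve_b's own z axis and vertical below 0.1 rad) and (x of sleeve_a in the frame of bin between -0.034 and 0.034 m and y of sleeve_a in the frame of bin between -0.034 and 0.034 m and z of sleeve_a in the frame of bin between -0.001 and 0.009 m and angle between sleeve_a's own z axis and vertical below 0.1 rad)))); the robot touches nothing.
It fails at once if the eyepiece is moved more than 30 mm (distance of eyepiece from where it was at the start of the episode above 0.03 m).
It fails at once if the oil bottle is moved more than 30 mm (distance of oil from where it was at the start of the episode above 0.03 m).
It fails at once if the slide box is moved more than 30 mm (distance of slidebox from where it was at the start of the episode above 0.03 m).
It also fails if it takes over 72 s, if anything falls off the work surface, if the arm or the gripper's body presses on something with over 40 N, if the wrist force passes 120 N, or if a joint passes its speed limit or range.

### The arm

A 6-joint arm with a two-finger parallel gripper is mounted at the origin on the work surface. World frame = base frame: x ahead of the robot, y to its left, z up, the work surface at z = 0. Lengths are in m, angles in rad, forces in N, time in s.
With the tool pointing down it reaches from about 0.35 to 0.975 m from the base axis. Payload 4.9 kg.
Tool frame: the origin (TCP) lies at the very end of the fingers, on their centre line; the grasp point (between the pads) lies 19 mm behind it (ctrl.tcp_to_grasp is the z of the grasp point in the tool frame, in m); z points along the fingers, y is the line along which they close (so a half turn about z gives the same grasp; the last joint's range is limited). The gripper opens to 85 mm and grips with 20 to 120 N. Pads are 22 mm wide; open, the fingers measure 114 mm over their backs; the gripper's body (76 mm by 85 mm) begins 54 mm behind the grasp point. The pads swing forward as they close: fully open they stand 13 mm farther back than shut.
Start: joints at [-1.411, 0.053, 1.613, -0, 1.476, -0.119], TCP at [0.172, -0.601, 0.231] pointing down, gripper open.
Joint ranges: [-3.01, 3.01], [-1.01, 2.22], [0.06, 2.58], [-1.02, 4.17], [0.09, 2.62], [-3.14, 3.14]. Speed limits (rad/s): [2.57, 2.57, 3.14, 3.14, 3.14, 3.14].

### API

Orientations are given as a rotation vector (axis times angle).
In Python, from station import ctrl, eyes, job, nets gives the robot as it stands. The module is installed in compiled form; this text tells all that it offers.
- The arm moves only by the tool jog_arm, never from a script. Its argument "commands" is one flat list of numbers, 7 for each row, row after row: the shift along the tool's x, y, z each as a share of 0.06 m, from -1 to 1, then the turn, a rotation vector about the tool's x, y, z each as a share of 0.1 rad, from -1 to 1, then the finger opening in mm, from 0 to 85.4. In form: [x, y, z, ax, ay, az, grip, x, y, z, ax, ay, az, grip, ...]. A call has 1 to 20 rows; each row shifts and turns the commanded pose from where the row before left it, along the tool's axes as they then stand; what a row does not reach is not made up. A row lasts 1/8 s, in which the tool goes at most 62.5 mm and 10.7 degrees, less where a joint would pass 70% of its speed; a pose out of reach is approached as far as the arm can. A call with a number of a shift or a turn outside -1 to 1 is refused whole. A call with a gripper value outside its range is refused whole. The fingers move at their own pace and stop on an object; "newtons" is the grip in N (left out, the last holds). Time passes only in rows, so rows that do not move let the fingers close. It gives the time, the measured TCP pose, the force, the opening and the grip force at its end, in the units of the state.
- ctrl.get_obs(): the state, without advancing time (a new reading comes with each control period).
- eyes.get_image(name): name is "scene" or "top" or "wrist"; returns a dict with "image" (400x640x3 uint8, red, green, blue), "z_map" (400x640 float32, m along the optical axis (not along the pixel's ray), 0 where there is no reading), "K" (3x3 intrinsics, pixels), "dist_coeffs" ([k1, k2, p1, p2, k3] as OpenCV has them; the pictures are not rectified), "cam_to_world" (4x4, takes a point from camera to world coordinates). Camera axes: x right, y up, looking along -z (the intrinsics and any distortion apply to the point x, -y, -z); pixel columns grow to the right and rows downward; lengths in m; the calibration is good to about 2 mm. A picture is of the moment at which its call begins.
- job.finish_job(): hands the job in; it is judged then, once.
Trained networks look in the newest picture that a camera, given by its name, has taken for a name from the list of things; names that differ only in an ending like _2 or _b are one class to them, and where a whole thing is asked for, a point or a joint stands for the part that bears it (a point fixed in the world has none). Each returns a list of dicts, best first, with "p" (0 to 1); they miss things now and then, are a little off and sometimes report something else, mostly with a low value. They report only what shows in the picture. A call takes as long as a camera call. They do not tell look-alikes from the thing itself.
- nets.silhouettes(camera, name): "mask" (400x640 bool, what is visible of it) and "bbox" ([left, top, right, bottom] in pixels, round what is visible of it).
The state is a dict: "t": time; "q": joint angles; "dq": joint speeds; "effort": joint torques, N m; "tool_pos": TCP position; "tool_rot": TCP orientation; "contact_force": force on the tool from outside, world axes, zero at the start; "wrist_torque": the same for the moment, N m; "opening": finger opening in m; "grip_force": force on a finger pad.
Only numpy, scipy, OpenCV 4.12 (cv2) and the standard library are available. Lean on these libraries where they do the work, as an engineer would, in place of code of your own. Each camera call takes 0.05 s, during which the arm holds its last target. There are 200 camera calls.

## Working session

There is one attempt and no reset: what is moved stays moved. The work goes in short steps, Python scripts to look and compute and a tool call to move; the robot and the scene stay as the last step left them, time stands still between calls to the robot, and variables do not carry over. Pictures are saved under pics/ and viewed, at most 10 in all, crops included, and the job is handed in when it is done.

Besides the shell and the picture viewer there is one more tool, called after "Emit:" by a JSON object that holds its "op" and its "data", one argument or row to a line. jog_arm: Moves the arm, as the interface text tells. Shift numbers are shares of 0.06 m and turn numbers shares of 0.1 rad, none past 1 either way. Its arguments: {"type":"object","properties":{"commands":{"type":"array","items":{"type":"number"}},"newtons":{"type":"number"}},"required":["commands"]}

```bash
mkdir -p pics
cat > h.py <<'E'
import numpy as np, cv2
from station import ctrl, eyes, job, nets
def cloud(d):
    h,w=d["z_map"].shape; u,v=np.meshgrid(np.arange(w),np.arange(h))
    p=cv2.undistortPoints(np.stack([u,v],-1).reshape(-1,1,2).astype(np.float64),d["K"],np.array(d["dist_coeffs"])).reshape(h,w,2)
    z=d["z_map"].astype(float)
    c=np.stack([p[...,0]*z,-p[...,1]*z,-z],-1); T=np.array(d["cam_to_world"])
    P=c@T[:3,:3].T+T[:3,3]; P[z==0]=np.nan; return P
def save(d,n): cv2.imwrite("pics/"+n,d["image"][...,::-1])
E
python3 - <<'E'
from h import *
for n in("top","scene"):
    d=eyes.get_image(n); save(d,n+"0.png"); P=cloud(d); np.save(n+"0.npy",P)
    print(n,np.array(d["cam_to_world"])[:3,3])
    for k in("sleeve_a","gauge","tray","bin","stand","eyepiece","oil","slidebox"):
        for r in nets.silhouettes(n,k):
            q=P[r["mask"]]; q=q[~np.isnan(q[:,0])]
            if len(q): print(k,round(r["p"],2),r["bbox"],np.round(np.median(q,0),3),np.round(q.min(0),3),np.round(q.max(0),3))
print(ctrl.get_obs())
E
```

```text
top [ 0.34643179 -0.01615215  1.60802599]
sleeve_a 0.71 [170.3, 186.3, 193.1, 204.2] [0.477 0.437 0.054] [ 0.454  0.418 -0.004] [0.505 0.47  0.088]
sleeve_a 0.68 [237.3, 192.1, 252.5, 209.6] [0.457 0.219 0.091] [0.437 0.207 0.015] [0.48  0.251 0.101]
sleeve_a 0.65 [213.2, 189.1, 226.6, 204.4] [0.471 0.311 0.077] [0.457 0.305 0.009] [0.494 0.342 0.102]
sleeve_a 0.58 [191.8, 153.1, 212.9, 171.1] [0.591 0.384 0.055] [ 0.567  0.36  -0.003] [0.612 0.406 0.09 ]
sleeve_a 0.45 [397.7, 159.0, 438.8, 198.8] [ 0.533 -0.336  0.007] [ 0.47  -0.401 -0.004] [ 0.596 -0.27   0.029]
gauge 0.72 [299.6, 145.3, 329.4, 174.6] [0.605 0.012 0.022] [ 0.56  -0.038 -0.003] [0.657 0.061 0.097]
tray 0.95 [431.2, 215.4, 469.5, 251.1] [ 0.354 -0.45   0.007] [ 0.291 -0.509 -0.005] [ 0.417 -0.388  0.025]
tray 0.91 [381.3, 264.2, 421.4, 302.1] [ 0.188 -0.284  0.007] [ 0.123 -0.355 -0.006] [ 0.254 -0.215  0.024]
tray 0.84 [397.5, 158.5, 437.0, 200.5] [ 0.532 -0.336  0.007] [ 0.47  -0.402 -0.004] [ 0.596 -0.27   0.029]
tray 0.49 [237.6, 191.6, 253.1, 206.7] [0.458 0.224 0.09 ] [0.437 0.207 0.009] [0.491 0.256 0.101]
bi
[... 2534 characters left out ...]
0.183 -0.004] [0.764 0.362 0.035]
{'t': 0.9, 'q': array([-1.41101301e+00,  5.26779047e-02,  1.61288902e+00, -8.89888484e-06,
        1.47600634e+00, -1.18944455e-01]), 'dq': array([ 0.00059418,  0.00029959, -0.00103468,  0.00256467,  0.00078426,
       -0.0015477 ]), 'effort': array([-7.64235301e-05, -3.93681908e+01, -3.70468390e+01, -2.12146034e-05,
        5.00010156e-04, -5.07048782e-06]), 'tool_pos': array([ 0.17198678, -0.60085404,  0.23132385]), 'tool_rot': array([ 3.11111397e+00,  4.36407260e-01, -1.32905166e-05]), 'contact_force': array([0.5350593 , 0.18626878, 0.56866996]), 'wrist_torque': array([0.08715002, 0.05357762, 0.00319898]), 'grip_force': 0.0, 'opening': 0.0852676746406251}
```

Run:
```python
from h import *
a=cv2.imread("pics/top0.png")[100:310,160:480]; cv2.imwrite("pics/c1.png",cv2.resize(a,None,fx=2.5,fy=2.5,interpolation=cv2.INTER_CUBIC))
a=cv2.imread("pics/scene0.png")[130:350,210:480]; cv2.imwrite("pics/c2.png",cv2.resize(a,None,fx=2.7,fy=2.7,interpolation=cv2.INTER_CUBIC))
```

```text
(no output)
```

View pics/c1.png

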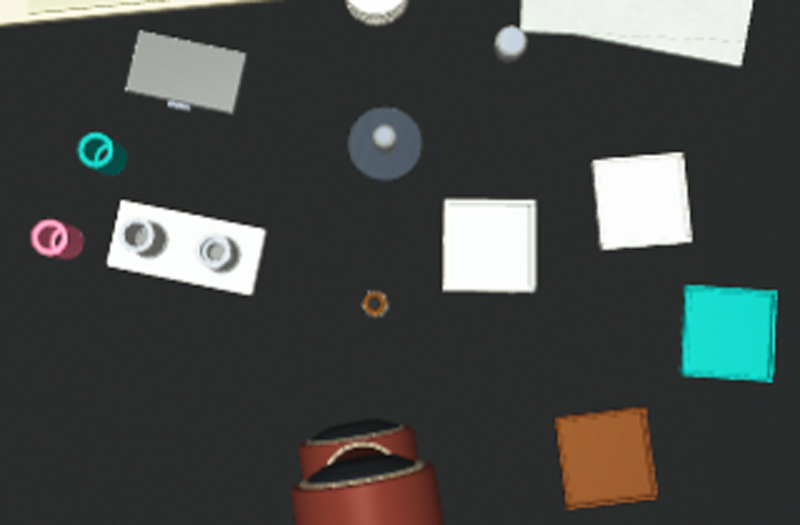

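View pics/c2.png

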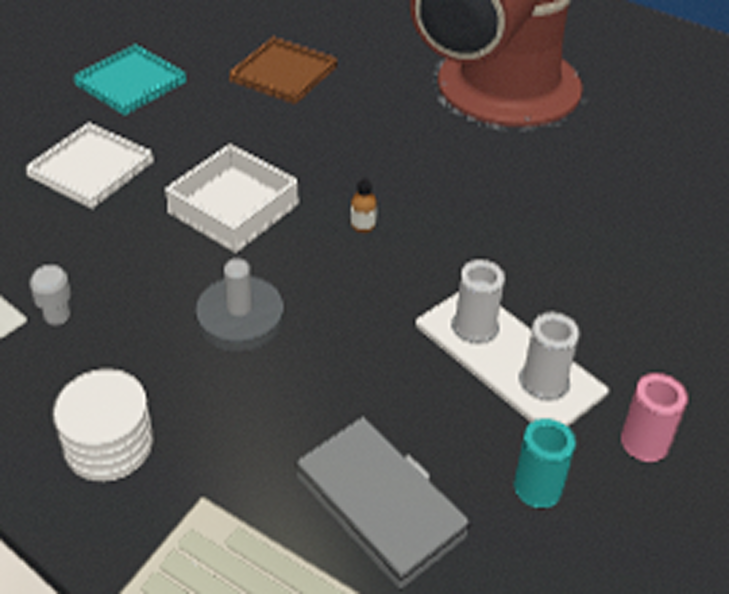

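Top image (full px): the two grey sleeves stand on the white stand at (216,195) and (245,200). The gauge is at (314,157), the deep white box (bin) at (355,198) and the shallow white tray at (417,180). Look-alikes to leave alone: pink tube (181,196), turquoise tube (200,162), turquoise tray (451,233), brown tray (402,283). The crops confirm this by colour and by the sleeves standing on the white stand. I'll go over the stand and look with the wrist camera.

Emit:
{"op": "jog_arm", "data": {
  "commands": [0,0,-0.3,0,0,0.93,85,0,0,-0.3,0,0,0.93,85,0,0,-0.3,0,0,0.93,85,0.6,-0.85,0,0,0,0,85,0.6,-0.85,0,0,0,0,85,0.6,-0.85,0,0,0,0,85,0.6,-0.85,0,0,0,0,85,0.6,-0.85,0,0,0,0,85,0.6,-0.85,0,0,0,0,85,0.6,-0.85,0,0,0,0,85,0.6,-0.85,0,0,0,0,85,0,-0.95,0,0,0,0,85,0,-0.95,0,0,0,0,85,0,-0.95,0,0,0,0,85,0,-0.95,0,0,0,0,85,0,-0.95,0,0,0,0,85,0,-0.95,0,0,0,0,85,0,-0.95,0,0,0,0,85,0,-0.5,0,0,0,0,85,0,0,0,0,0,0,85]
}}

```text
t: 3.4
tool_pos: [0.4597, 0.2377, 0.2852]
tool_rot: [3.141, 0.005, -0.001]
contact_force: [-0.0, -0.3, -0.3]
opening: 0.0845
grip_force: 0.0
```

```bash
cat >> h.py <<'E'
from scipy.optimize import least_squares
def circ(pts,r):
    c0=np.median(pts,0)
    return least_squares(lambda c:np.hypot(*(pts-c).T)-r,c0,loss="soft_l1",f_scale=.001).x
E
python3 - <<'E'
from h import *
for n in("top","scene"):
    P=np.load(n+"0.npy").reshape(-1,3); P=P[~np.isnan(P[:,0])]
    def near(c,r,lo,hi): return P[(np.hypot(P[:,0]-c[0],P[:,1]-c[1])<r)&(P[:,2]>lo)&(P[:,2]<hi)]
    print(n)
    for c in((.457,.223),(.478,.328)):
        q=near(c,.04,.03,.11); t=near(c,.04,.08,.11); print("sleeve",circ(q[:,:2],.023),"top annulus mean",t.mean(0),len(t),np.percentile(q[:,2],95))
    q=near((.608,.01),.07,.012,.03); (x,y),r=cv2.minEnclosingCircle((q[:,:2]*1000).astype(np.float32)); print("gauge base",q.mean(0),x,y,r)
    q=near((.608,.01),.02,.07,.11); print("tip",q.mean(0) if len(q) else 0,len(q))
    for k,c,lo in(("bin",(.474,-.127),.03),("tray",(.533,-.336),.01),("stand",(.466,.28),.006)):
        q=near(c,.12 if k=="stand" else .095,lo if k!="stand" else lo,.06 if k!="stand" else .02); print(k,cv2.minAreaRect((q[:,:2]*1000).astype(np.float32)),len(q))
d=eyes.get_image("wrist"); save(d,"w1.png"); P=cloud(d); np.save("w1.npy",P); print(d["cam_to_world"]); print(ctrl.get_obs()["tool_pos"],ctrl.get_obs()["tool_rot"])
E
```

```text
top
sleeve [0.45898988 0.22930985] top annulus mean [0.45919339 0.22957034 0.09285453] 96 0.0981206499155107
sleeve [0.47941342 0.32748351] top annulus mean [0.47837055 0.32591293 0.09270569] 100 0.09807161483485877
gauge base [0.60753809 0.01187358 0.02133281] 607.4042358398438 6.638131618499756 65.40788269042969
tip [0.60797783 0.01171743 0.08442841] 67
bin ((471.87774658203125, -126.9075698852539), (120.0457763671875, 120.3582763671875), 89.90690612792969) 264
tray ((532.5692138671875, -328.5480651855469), (145.96292114257812, 160.6696014404297), 19.911758422851562) 428
stand ((467.779052734375, 278.00018310546875), (230.5264129638672, 233.21780395507812), 0.03525109961628914) 1458
scene
sleeve [0.45940267 0.23056267] top annulus mean [0.46208106 0.23231537 0.08825551] 138 0.09189160540715677
sleeve [0.47976718 0.32808137] top annulus mean [0.48324739 0.32953275 0.08855201] 156 0.09209674662968448
gauge base [0.61609544 0.01836326 0.01864549] 610.3519287109375 10.995914459228516 51.2063102722168
tip [0.61239559 0.01473255 0.08019616] 72
bin ((471.34881591796875, -126.72274017333984), (123.77391052246094, 125.47745513916016), 0.8526038527488708) 280
tray ((531.7557373046875, -334.3843994140625), (121.87354278564453, 123.90847778320312), 5.535409450531006) 161
stand ((470.35052490234375, 279.5591125488281), (200.9111328125, 91.97233581542969), 78.83490753173828) 1121
[[ 4.18710694e-03  9.53852641e-01  3.00245912e-01  5.37155599e-01]
 [-9.99990805e-01  4.27203687e-03  3.73609723e-04  2.37560378e-01]
 [-9.26292984e-04 -3.00244715e-01  9.53861758e-01  4.27255687e-01]
 [ 0.00000000e+00  0.00000000e+00  0.00000000e+00  1.00000000e+00]]
[0.45997215 0.23651698 0.28522277] [ 3.14099352e+00  2.49589174e-03 -2.76105143e-04]
```

View pics/w1.png

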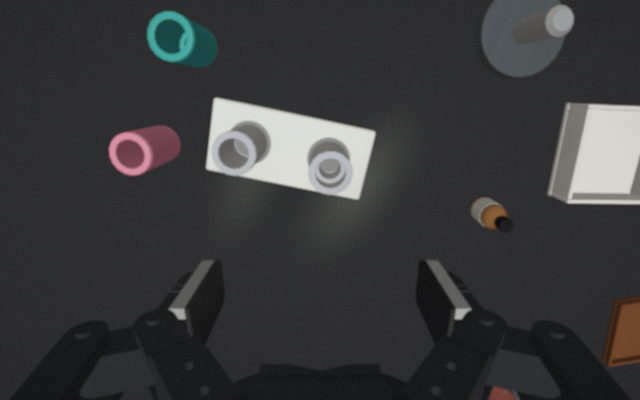

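The wrist picture shows the two grey sleeves at (235,152) and (330,172), the gauge tip at (560,20) and the bin at right. I'll fit their positions from wrist depth.

Run:
```python
from h import *
P=np.load("w1.npy").reshape(-1,3); P=P[~np.isnan(P[:,0])]
def near(c,r,lo,hi): return P[(np.hypot(P[:,0]-c[0],P[:,1]-c[1])<r)&(P[:,2]>lo)&(P[:,2]<hi)]
for c in((.459,.230),(.48,.328)):
    t=near(c,.035,.084,.10); (x,y),r=cv2.minEnclosingCircle((t[:,:2]*1000).astype(np.float32)); print("sleeve",t.mean(0),x,y,r,len(t),circ(near(c,.035,.02,.08)[:,:2],.023))
t=near((.608,.011),.025,.078,.1); print("tip",t.mean(0) if len(t) else 0,len(t))
t=near((.608,.011),.06,.012,.028);print("base",t.mean(0),len(t))
```

```text
sleeve [0.46090456 0.22756326 0.09096141] 459.6708679199219 227.4080047607422 22.94898223876953 864 [0.466245   0.23204868]
sleeve [0.48094522 0.32430135 0.09089468] 480.0659484863281 324.85809326171875 23.02849578857422 926 [0.48046146 0.3190965 ]
tip [0.60873517 0.010677   0.08294848] 711
base [0.60097164 0.01750521 0.01922402] 4319
```

Emit:
{"op": "jog_arm", "data": {
  "commands": [0,0.14,0.9,0,0,0,85,0,0,0.9,0,0,0,85,0,0,0.9,0,0,0,85,0,0,0.8,0,0,0,85,0,0,0.33,0,0,0,85,0,0,0,0,0,0,85,0,0,0,0,0,0,30,0,0,0,0,0,0,30,0,0,0,0,0,0,30,0,0,0,0,0,0,30,0,0,0,0,0,0,30],
  "newtons": 50
}}

```text
t: 4.82
tool_pos: [0.4616, 0.2279, 0.0576]
tool_rot: [-3.141, -0.0, -0.005]
contact_force: [-0.0, -2.0, 6.5]
opening: 0.0447
grip_force: 51.3
```

Emit:
{"op": "jog_arm", "data": {
  "commands": [0,0,-0.4,0,0,0,30,0,0,-0.9,0,0,0,30,0,0,-0.9,0,0,0,30,0,0,-0.3,0,0,0,30,0.22,0.73,0,0,0,0,30,0.22,0.73,0,0,0,0,30,0.22,0.73,0,0,0,0,30,0.22,0.73,0,0,0,0,30,0.22,0.73,0,0,0,0,30,0,0,0,0,0,0,30,0,0,0,0,0,0,30]
}}

```text
t: 6.2
tool_pos: [0.5253, 0.0091, 0.2041]
tool_rot: [-3.141, 0.001, 0.004]
contact_force: [-0.1, 0.4, -1.7]
opening: 0.0449
grip_force: 52.3
```

```bash
cat > meas.py <<'E'
from h import *
import sys
o=ctrl.get_obs(); d=eyes.get_image("wrist"); save(d,sys.argv[1]); P=cloud(d).reshape(-1,3); P=P[~np.isnan(P[:,0])]
def near(c,r,lo,hi): return P[(np.hypot(P[:,0]-c[0],P[:,1]-c[1])<r)&(P[:,2]>lo)&(P[:,2]<hi)]
tp=o["tool_pos"]; print(tp,o["tool_rot"],o["contact_force"],o["opening"])
zt=tp[2]+.037; q=near(tp[:2],.026,zt-.012,zt+.012); t=np.median(q[:,2])
q=q[abs(q[:,2]-t)<.004]; (x,y),r=cv2.minEnclosingCircle((q[:,:2]*1000).astype(np.float32)); print("held top",q.mean(0),x,y,r,len(q),circ(q[:,:2],.019))
t=near((.608,.011),.03,.079,.09); (x,y),r=cv2.minEnclosingCircle((t[:,:2]*1000).astype(np.float32)); print("tip",t.mean(0),np.median(t,0),len(t),x,y,r)
t=near((.608,.011),.06,.013,.027);print("base",t.mean(0),cv2.minEnclosingCircle((t[:,:2]*1000).astype(np.float32)),len(t))
E
python3 meas.py w2.png
```

```text
[0.52530484 0.00907671 0.20406554] [-3.14069812e+00  7.67283515e-04  3.88897382e-03] [-0.05361954  0.37951473 -1.74700306] 0.04488465324242189
held top [0.52574143 0.00865768 0.23750951] 525.73828125 9.082548141479492 25.80249786376953 6075 [0.52468615 0.0087588 ]
tip [0.60922233 0.00791914 0.08328275] [0.60945911 0.00804672 0.08386034] 1149 609.0275268554688 7.872071266174316 14.456500053405762
base [0.61073418 0.00779259 0.01946305] ((609.026123046875, 7.957753658294678), 50.332332611083984) 8207
```

View pics/w2.png

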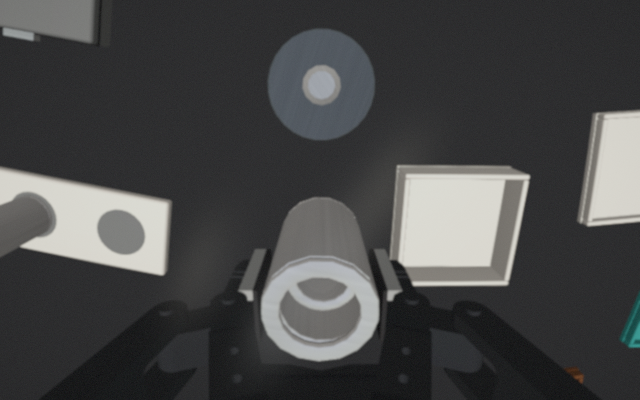

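Emit:
{"op": "jog_arm", "data": {
  "commands": [0.5,0.01,0,0,0,0,30,0.5,0,0,0,0,0,30,0.4,0,0,0,0,0,30,0,0,0.5,0,0,0,30,0,0,0.5,0,0,0,30,0,0,0,0,0,0,30]
}}

```text
t: 7.0
tool_pos: [0.6074, 0.0098, 0.1417]
tool_rot: [-3.141, -0.003, 0.012]
contact_force: [-0.2, 0.7, -1.9]
opening: 0.0448
grip_force: 52.3
```

Emit:
{"op": "jog_arm", "data": {
  "commands": [0,0,0,0,0,0,30,0,0,0,0,0,0,30]
}}

```text
t: 7.25
tool_pos: [0.6112, 0.0083, 0.1477]
tool_rot: [3.141, 0.0, 0.005]
contact_force: [0.1, 0.1, -2.7]
opening: 0.0448
grip_force: 52.3
```

```bash
python3 meas.py w3.png
```

```text
[0.611194   0.0082954  0.14766841] [3.14124312e+00 4.71503205e-04 5.25674255e-03] [ 0.09325565  0.06233495 -2.72156777] 0.04475565582337392
held top [0.61152699 0.00789011 0.1810832 ] 611.5220947265625 8.263662338256836 25.837059020996094 6110 [0.61042315 0.00800361]
tip [nan nan nan] [nan nan nan] 0 0.0 0.0 0.0
base [0.62369701 0.00796028 0.01936285] ((609.3161010742188, 7.929389953613281), 49.8702278137207) 7134meas.py:8: RuntimeWarning: Mean of empty slice.
  t=near((.608,.011),.03,.079,.09); (x,y),r=cv2.minEnclosingCircle((t[:,:2]*1000).astype(np.float32)); print("tip",t.mean(0),np.median(t,0),len(t),x,y,r)
  ret = um.true_divide(
  return _methods._mean(a, axis=axis, dtype=dtype,
```

Emit:
{"op": "jog_arm", "data": {
  "commands": [-0.025,0,0.1,0,0,0,30,0,0,0.15,0,0,0,30,0,0,0.15,0,0,0,30,0,0,0.1,0,0,0,30,0,0,0,0,0,0,30,0,0,0,0,0,0,30]
}}

```text
t: 8.05
tool_pos: [0.6092, 0.0082, 0.1149]
tool_rot: [-3.141, 0.0, -0.003]
contact_force: [4.7, 0.6, -4.9]
opening: 0.0449
grip_force: 52.1
```

Emit:
{"op": "jog_arm", "data": {
  "commands": [0.01,0,0.05,0,0,0,30,0,0,0.05,0,0,0,30,0,0,0.05,0,0,0,30,0,0,0,0,0,0,30]
}}

```text
t: 8.55
tool_pos: [0.6094, 0.0081, 0.1062]
tool_rot: [-3.141, 0.0, -0.001]
contact_force: [3.4, 0.8, -2.8]
opening: 0.0447
grip_force: 52.3
```

Emit:
{"op": "jog_arm", "data": {
  "commands": [0.01,0,0.05,0,0,0,30,0,0,0.05,0,0,0,30,0,0,0.05,0,0,0,30,0,0,0,0,0,0,30]
}}

```text
t: 9.05
tool_pos: [0.611, 0.0082, 0.1023]
tool_rot: [-3.142, -0.0, -0.003]
contact_force: [-5.9, 2.2, 19.0]
opening: 0.0447
grip_force: 54.2
```

Emit:
{"op": "jog_arm", "data": {
  "commands": [0,0,-0.1,0,0,0,30,-0.012,0.005,0,0,0,0,30,0,0,0.06,0,0,0,30,0,0,0.05,0,0,0,30,0,0,0,0,0,0,30,0,0,0,0,0,0,30]
}}

```text
t: 9.8
tool_pos: [0.6108, 0.0076, 0.1022]
tool_rot: [3.141, -0.0, 0.004]
contact_force: [-5.8, 2.5, 21.2]
opening: 0.0445
grip_force: 54.6
```

Emit:
{"op": "jog_arm", "data": {
  "commands": [-0.01,0.005,-0.02,0,0,0,30,0,0,0,0,0,0,30,0,0,0,0,0,0,30,0,0,0,0,0,0,30,0,0,0,0,0,0,30,0,0,0,0,0,0,30,0,0,0,0,0,0,30,0,0,0,0,0,0,30,0,0,0,0,0,0,30]
}}

```text
t: 10.92
tool_pos: [0.6104, 0.0076, 0.1023]
tool_rot: [-3.141, 0.0, -0.006]
contact_force: [-2.1, 2.1, 16.4]
opening: 0.0447
grip_force: 54.0
```

```bash
python3 meas.py w4.png 2>/dev/null
python3 - <<'E'
from h import *
d=eyes.get_image("scene"); P=cloud(d).reshape(-1,3)
q=P[(abs(P[:,0]-.615)<.04)&(abs(P[:,1]-.015)<.04)&(P[:,2]>.028)&(P[:,2]<.1)]
r=np.hypot(q[:,0]-.609,q[:,1]-.008)
for z in np.arange(.03,.1,.005):
    s=r[(q[:,2]>=z)&(q[:,2]<z+.005)]
    if len(s): print(round(z,3),len(s),np.round(np.median(s),4))
E
```

```text
[0.61042367 0.00759374 0.10227512] [-3.14141382e+00  1.49386844e-04 -6.05962238e-03] [-2.05048463  2.10954282 16.42391605] 0.04467907243958459
held top [0.61056431 0.00711205 0.13571466] 610.801025390625 7.600512504577637 25.8182373046875 6156 [0.60967618 0.00729758]
tip [0.62701398 0.00727098 0.08468109] [0.6285322  0.00764746 0.08481881] 549 614.1917724609375 7.177377700805664 22.185287475585938
base [0.62511889 0.00802793 0.01935296] ((609.4591064453125, 7.87865686416626), 49.9537239074707) 9389
0.03 12 0.0158
0.035 9 0.0149
0.04 8 0.0165
0.045 9 0.0168
0.055 14 0.0224
0.06 17 0.0239
0.065 17 0.0242
0.07 20 0.0237
0.075 17 0.0235
0.08 22 0.0237
0.085 16 0.024
0.09 21 0.0231
0.095 13 0.0224
```

Emit:
{"op": "jog_arm", "data": {
  "commands": [0,0,-0.2,0,0,0,30,0,0,-0.4,0,0,0,30,0,0,-0.4,0,0,0,30,0,0,-0.2,0,0,0,30,-0.3,0.3,0,0,0,0,30,-0.6,0.6,0,0,0,0,30,-0.6,0.6,0,0,0,0,30,-0.5,0.45,0,0,0,0,30,-0.32,0.3,0,0,0,0,30,0,0,0,0,0,0,30,0,0,0.6,0,0,0,30,0,0,0.6,0,0,0,30,0,0,0.4,0,0,0,30,0,0,0,0,0,0,30,0,0,0,0,0,0,30]
}}

```text
t: 12.9
tool_pos: [0.47, -0.1274, 0.0748]
tool_rot: [3.141, 0.001, 0.001]
contact_force: [-0.1, -1.0, -0.8]
opening: 0.0446
grip_force: 52.3
```

Down 24 mm more, slowly, until it touches the floor.

Emit:
{"op": "jog_arm", "data": {
  "commands": [0,0,0.2,0,0,0,30,0,0,0.14,0,0,0,30,0,0,0.04,0,0,0,30,0,0,0.03,0,0,0,30,0,0,0,0,0,0,30]
}}

```text
t: 13.52
tool_pos: [0.4694, -0.1274, 0.0506]
tool_rot: [-3.141, 0.0, 0.001]
contact_force: [-3.9, 2.6, 5.7]
opening: 0.0446
grip_force: 52.7
```

Emit:
{"op": "jog_arm", "data": {
  "commands": [0,0,0,0,0,0,85,0,0,0,0,0,0,85,0,0,0,0,0,0,85,0,0,0,0,0,0,85,0,0,-0.4,0,0,0,85,0,0,-0.9,0,0,0,85,0,0,-0.9,0,0,0,85,0,0,-0.9,0,0,0,85,0,0,-0.4,0,0,0,85,0,0,0,0,0,0,85]
}}

```text
t: 14.78
tool_pos: [0.4704, -0.128, 0.2621]
tool_rot: [3.139, -0.0, 0.008]
contact_force: [0.0, -0.9, -0.8]
opening: 0.0852
grip_force: 0.0
```

Run:
```python
from h import *
d=eyes.get_image("wrist"); save(d,"w5.png"); P=cloud(d).reshape(-1,3)
q=P[(np.hypot(P[:,0]-.4715,P[:,1]+.127)<.045)&(P[:,2]>.078)&(P[:,2]<.095)]; print(q.mean(0),cv2.minEnclosingCircle((q[:,:2]*1000).astype(np.float32)),len(q), np.percentile(q[:,2],[5,95]))
q=P[(abs(P[:,0]-.4715)<.07)&(abs(P[:,1]+.127)<.07)&(P[:,2]>.035)&(P[:,2]<.044)]; print(cv2.minAreaRect((q[:,:2]*1000).astype(np.float32)))
d=eyes.get_image("scene");save(d,"s5.png")
```

```text
[ 0.46978092 -0.12756416  0.08400607] ((468.47119140625, -127.8576431274414), 22.892642974853516) 932 [0.08223155 0.08541087]
((471.0170593261719, -130.51528930664062), (120.49014282226562, 120.61669158935547), 89.57352447509766)
```

View pics/s5.png

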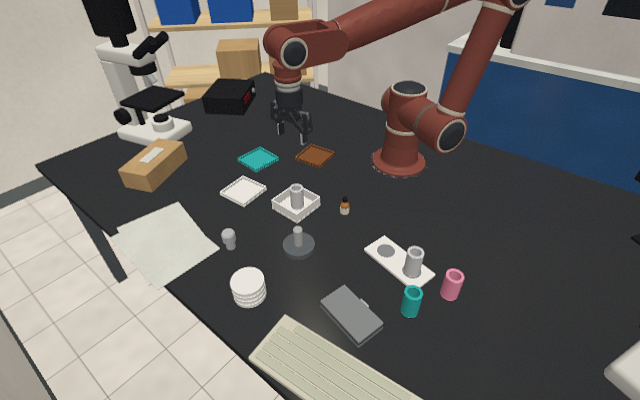

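The first sleeve stands in the deep box at (297,200). The second is at (414,262) on the stand, so I'll fetch it.

Emit:
{"op": "jog_arm", "data": {
  "commands": [0.02,-0.4,0,0,0,0,85,0.02,-0.9,0,0,0,0,85,0.02,-0.95,0,0,0,0,85,0.02,-0.95,0,0,0,0,85,0.02,-0.95,0,0,0,0,85,0.02,-0.95,0,0,0,0,85,0.02,-0.95,0,0,0,0,85,0.02,-0.95,0,0,0,0,85,0,-0.55,0,0,0,0,85,0,0,0,0,0,0,85,0,0,0.7,0,0,0,85,0,0,0.7,0,0,0,85,0,0,0,0,0,0,85]
}}

```text
t: 16.5
tool_pos: [0.4758, 0.3228, 0.1695]
tool_rot: [3.136, -0.002, -0.016]
contact_force: [0.1, 0.5, -0.9]
opening: 0.0848
grip_force: 0.0
```

Run:
```python
from h import *
d=eyes.get_image("wrist"); P=cloud(d).reshape(-1,3); o=ctrl.get_obs(); print(o["tool_pos"],o["tool_rot"])
q=P[(np.hypot(P[:,0]-.48,P[:,1]-.326)<.04)&(P[:,2]>.085)&(P[:,2]<.1)]; print(q.mean(0),cv2.minEnclosingCircle((q[:,:2]*1000).astype(np.float32)),len(q))
```

```text
[0.47759385 0.32381302 0.17288713] [ 3.13881127e+00 -2.01403522e-03 -7.75409858e-03]
[0.48117857 0.32526653 0.09095842] ((479.5455627441406, 325.1798095703125), 22.99676513671875) 1861
```

Emit:
{"op": "jog_arm", "data": {
  "commands": [0.03,-0.02,0.6,0,0,0,85,0,0,0.6,0,0,0,85,0,0,0.5,0,0,0,85,0,0,0.25,0,0,0,85,0,0,0,0,0,0,85,0,0,0,0,0,0,30,0,0,0,0,0,0,30,0,0,0,0,0,0,30,0,0,0,0,0,0,30,0,0,0,0,0,0,30],
  "newtons": 50
}}

```text
t: 17.8
tool_pos: [0.4819, 0.3269, 0.0604]
tool_rot: [-3.141, 0.0, -0.004]
contact_force: [-0.8, -1.8, 6.2]
opening: 0.0447
grip_force: 51.0
```

Emit:
{"op": "jog_arm", "data": {
  "commands": [0,0,-0.4,0,0,0,30,0,0,-0.9,0,0,0,30,0,0,-0.8,0,0,0,30,0,0,-0.3,0,0,0,30,0.1,0.5,0,0,0,0,30,0.1,0.8,0,0,0,0,30,0.1,0.9,0,0,0,0,30,0.1,0.9,0,0,0,0,30,0.1,0.9,0,0,0,0,30,0.1,0.8,0,0,0,0,30,0.1,0.5,0,0,0,0,30,0,0,0,0,0,0,30,0,0,0,0,0,0,30,0,0,0,0,0,0,30]
}}

```text
t: 19.55
tool_pos: [0.5223, 0.0097, 0.2018]
tool_rot: [-3.141, -0.002, 0.002]
contact_force: [-0.0, 0.6, -2.5]
opening: 0.0444
grip_force: 52.1
```

```bash
python3 meas.py w6.png
```

```text
[0.52226579 0.00966472 0.20179124] [-3.14120015e+00 -1.90050216e-03  1.77202287e-03] [-0.02544403  0.64775203 -2.49753619] 0.04440515953646901
held top [0.52230367 0.00919709 0.23265739] 522.49365234375 9.687610626220703 25.878936767578125 5828 [0.5212755  0.00942417]
tip [0.60898243 0.00797125 0.08330385] [0.6087647  0.00798594 0.08379595] 1203 608.9371337890625 7.878148078918457 14.504742622375488
base [0.61043997 0.00779679 0.01946938] ((609.20166015625, 7.84726619720459), 50.124385833740234) 8353
```

Emit:
{"op": "jog_arm", "data": {
  "commands": [0.4,0.03,0,0,0,0,30,0.6,0,0,0,0,0,30,0.46,0,0,0,0,0,30,0,0,0.4,0,0,0,30,0,0,0.45,0,0,0,30,0,0,0,0,0,0,30,0,0,0,0,0,0,30,0,0,0,0,0,0,30]
}}

```text
t: 20.6
tool_pos: [0.6113, 0.007, 0.1535]
tool_rot: [3.141, 0.0, 0.005]
contact_force: [-0.2, -0.5, -1.9]
opening: 0.0443
grip_force: 52.1
```

Emit:
{"op": "jog_arm", "data": {
  "commands": [-0.015,-0.015,0.12,0,0,0,30,0,0,0.2,0,0,0,30,0,0,0.2,0,0,0,30,0,0,0.13,0,0,0,30,0,0,0,0,0,0,30,0,0,0,0,0,0,30]
}}

```text
t: 21.35
tool_pos: [0.6096, 0.0083, 0.1115]
tool_rot: [-3.14, 0.0, -0.001]
contact_force: [4.3, 2.5, -5.2]
opening: 0.0445
grip_force: 51.6
```

Emit:
{"op": "jog_arm", "data": {
  "commands": [0.01,-0.004,0.1,0,0,0,30,0,0,0.15,0,0,0,30,0,0,0.15,0,0,0,30,0,0,0,0,0,0,30]
}}

```text
t: 21.85
tool_pos: [0.6098, 0.0083, 0.0869]
tool_rot: [-3.141, 0.001, 0.001]
contact_force: [5.4, 3.3, -5.9]
opening: 0.045
grip_force: 51.6
```

Foot is at about 40 mm, past the tight stop. Continue to the base.

Emit:
{"op": "jog_arm", "data": {
  "commands": [0.01,-0.005,0.1,0,0,0,30,0,0,0.1,0,0,0,30,0,0,0.08,0,0,0,30,0,0,0.03,0,0,0,30,0,0,0,0,0,0,30]
}}

```text
t: 22.48
tool_pos: [0.6103, 0.0083, 0.0694]
tool_rot: [3.142, -0.0, -0.001]
contact_force: [2.1, 2.7, -3.6]
opening: 0.0449
grip_force: 51.9
```

Emit:
{"op": "jog_arm", "data": {
  "commands": [0,0,0.04,0,0,0,30,0,0,0.03,0,0,0,30,0,0,0,0,0,0,30,0,0,0,0,0,0,30]
}}

```text
t: 22.98
tool_pos: [0.6113, 0.0081, 0.0684]
tool_rot: [3.141, -0.0, 0.001]
contact_force: [-3.7, 2.9, 9.5]
opening: 0.0444
grip_force: 53.1
```

Emit:
{"op": "jog_arm", "data": {
  "commands": [0,0,0,0,0,0,30,0,0,0,0,0,0,30,0,0,0,0,0,0,30,0,0,0,0,0,0,30,0,0,0,0,0,0,30,0,0,0,0,0,0,30,0,0,0,0,0,0,30,0,0,0,0,0,0,30,0,0,0,0,0,0,30]
}}

```text
t: 24.1
tool_pos: [0.6113, 0.0081, 0.0684]
tool_rot: [3.141, -0.0, 0.001]
contact_force: [-2.7, 1.0, 9.7]
opening: 0.0445
grip_force: 53.1
```

```bash
python3 meas.py w7.png 2>/dev/null
python3 - <<'E'
from h import *
P=np.vstack([np.load("scene0.npy").reshape(-1,3)]); q=P[(abs(P[:,0]-.533)<.085)&(abs(P[:,1]+.335)<.085)&(P[:,2]>.010)&(P[:,2]<.025)]; print("tray",cv2.minAreaRect((q[:,:2]*1000).astype(np.float32)))
E
```

```text
[0.61131348 0.00805011 0.06842148] [ 3.14111195e+00 -2.44298765e-05  1.28389597e-03] [-2.73541     0.99262583  9.73805092] 0.044530869643827846
held top [0.61119014 0.00756838 0.09932393] 611.612060546875 8.045978546142578 25.86603546142578 5810 [0.61023614 0.00782354]
tip [0.61039146 0.0090652  0.08444588] [0.60815596 0.00844902 0.08439638] 4278 618.3285522460938 11.703689575195312 27.30197525024414
base [0.62927752 0.00810514 0.01939744] ((609.2561645507812, 7.731095314025879), 49.897674560546875) 10474
tray ((531.7557373046875, -334.3843994140625), (121.87354278564453, 123.90847778320312), 5.535409450531006)
```

Both results are clear: this one is fully home (top at 99 mm). On to the shallow tray.

Emit:
{"op": "jog_arm", "data": {
  "commands": [0,0,-0.2,0,0,0,30,0,0,-0.5,0,0,0,30,0,0,-0.6,0,0,0,30,0,0,-0.4,0,0,0,30,0,0,-0.1,0,0,0,30,-0.15,0.5,0,0,0,0,30,-0.2,0.8,0,0,0,0,30,-0.2,0.9,0,0,0,0,30,-0.2,0.9,0,0,0,0,30,-0.2,0.9,0,0,0,0,30,-0.2,0.8,0,0,0,0,30,-0.17,0.6,0,0,0,0,30,0,0.3,0,0,0,0,30,0,0,0,0,0,0,30,0,0,0.6,0,0,0,30,0,0,0.6,0,0,0,30,0,0,0.3,0,0,0,30,0,0,0,0,0,0,30,0,0,0,0,0,0,30]
}}

```text
t: 26.52
tool_pos: [0.5325, -0.334, 0.0855]
tool_rot: [3.14, 0.001, 0.003]
contact_force: [0.7, -0.4, -1.4]
opening: 0.0443
grip_force: 52.5
```

Run:
```python
from h import *
d=eyes.get_image("wrist"); P=cloud(d).reshape(-1,3); print(ctrl.get_obs()["tool_pos"])
q=P[(abs(P[:,0]-.533)<.085)&(abs(P[:,1]+.335)<.085)&(P[:,2]>.012)&(P[:,2]<.019)]; print("tray",cv2.minAreaRect((q[:,:2]*1000).astype(np.float32)),len(q))
```

```text
[ 0.53262336 -0.33430585  0.08593435]
tray ((533.4642944335938, -337.9127502441406), (117.9346923828125, 120.10157775878906), 4.815212726593018) 3756
```

Emit:
{"op": "jog_arm", "data": {
  "commands": [0,0.03,0.25,0,0,0,30,0,0,0.2,0,0,0,30,0,0,0.06,0,0,0,30,0,0,0.04,0,0,0,30,0,0,0,0,0,0,30]
}}

```text
t: 27.2
tool_pos: [0.5316, -0.3357, 0.0532]
tool_rot: [-3.141, 0.0, 0.001]
contact_force: [-4.3, 3.4, 11.2]
opening: 0.0441
grip_force: 53.4
```

Emit:
{"op": "jog_arm", "data": {
  "commands": [0,0,-0.01,0,0,0,30,0,0,0,0,0,0,85,0,0,0,0,0,0,85,0,0,0,0,0,0,85,0,0,0,0,0,0,85,0,0,-0.4,0,0,0,85,0,0,-0.9,0,0,0,85,0,0,-0.9,0,0,0,85,0,0,-0.7,0,0,0,85,0,0,0,0,0,0,85,0,0,0,0,0,0,85]
}}

```text
t: 28.58
tool_pos: [0.531, -0.3352, 0.2244]
tool_rot: [-3.141, 0.0, 0.001]
contact_force: [0.6, 0.3, -0.7]
opening: 0.0847
grip_force: 0.0
```

Run:
```python
from h import *
d=eyes.get_image("wrist"); save(d,"w8.png"); P=cloud(d).reshape(-1,3)
for c in((.532,-.336),(.47,-.1275)):
    q=P[(np.hypot(P[:,0]-c[0],P[:,1]-c[1])<.045)&(P[:,2]>.075)&(P[:,2]<.1)]; print(q.mean(0),cv2.minEnclosingCircle((q[:,:2]*1000).astype(np.float32)),np.percentile(q[:,2],[5,95]))
```

```text
[ 0.53119693 -0.33696719  0.08372944] ((529.712646484375, -336.79974365234375), 22.867712020874023) [0.07947429 0.08540726]
[ 0.47021623 -0.13031526  0.08254437] ((468.213134765625, -128.92137145996094), 24.391189575195312) [0.07611886 0.08537508]
```

View pics/w8.png

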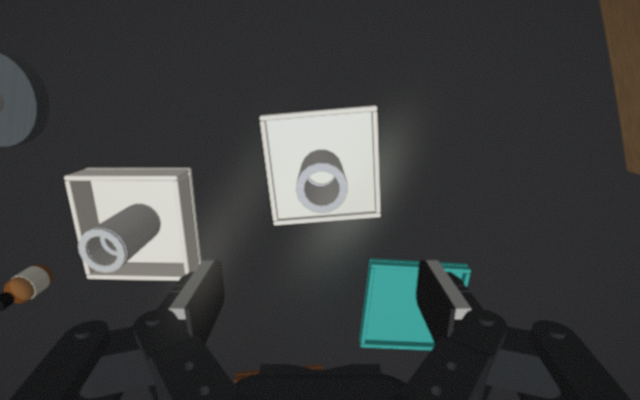

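The picture shows both sleeves upright: the tight one in the deep box (liner visible, rim at 103,250) and the fitting one in the shallow tray (rim at 322,187). The gripper is clear of everything.

```bash
python3 -c "
from h import *
print(job.finish_job())"
```

```text
the job is handed in; nothing more can be done
None
```

The job is handed in: the sleeve from the stand's -y side stopped part-way down the pin and stands in the deep box, and the other went fully home and stands in the shallow tray; no verdict was returned.

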